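Close and stamp a takeaway box

ROBOT

A 6-joint arm with a two-finger parallel gripper is mounted at the origin on a cart in front of the work surface, level with it; the furniture and walls round the work are solid. World frame = base frame: x ahead of the robot, y to its left, z up, the work surface at z = 0. Lengths are in m, angles in rad, forces in N, time in s.
With the tool pointing down it reaches from about 0.25 to 0.775 m from the base axis. Payload 4 kg.
Tool frame: the origin (TCP) lies at the very end of the fingers, on their centre line; the grasp point (between the pads) lies 19 mm behind it; x points along the fingers, y is the direction in which the jaws open and shut, and the axes are right-handed (so a half turn about x gives the same grasp; the last joint's range is limited). The gripper opens to 94 mm and grips with 3 to 60 N. Pads are 16 mm wide; open, the fingers measure 119 mm over their backs; the gripper's body (75 mm by 177 mm) begins 78 mm behind the grasp point.
Start: joints at [-1.268, 0.087, 1.371, -0, 1.684, -0.103], TCP at [0.217, -0.505, 0.171] pointing down, gripper open.
Joint ranges: [-3.1, 3.1], [-0.76, 2.03], [0.27, 2.55], [-1.08, 4.22], [0.17, 2.65], [-2.57, 2.57]. Speed limits (rad/s): [2.79, 2.79, 3.14, 3.14, 3.14, 3.14].

INTERFACE

Orientations are given as [roll, pitch, yaw] about the fixed x, y, z axes, in that order (R = Rz(yaw) Ry(pitch) Rx(roll)).
In Python, from bench import robot gives the robot as it stands.
- The arm moves only by the tool carry_out, never from a script. Its argument "targets" is a list of rows, each a list of 5 numbers: the closure, from 0 (fully open) to 1 (shut), then the shift along the tool's x, y, z in cm, then the turn about the tool's x in degrees. In form: [[fingers, tx, ty, tz, turn], ...]. A call has 1 to 20 rows; each row shifts and turns the commanded pose from where the row before left it, along the tool's axes as they then stand; what a row does not reach is not made up. A row lasts 1/10 s, in which the tool goes at most 50 mm and 8.59 degrees, less where a joint would pass 70% of its speed; a pose out of reach is approached as far as the arm can. A call is refused whole if a number of a shift passes 5 or a number of a turn 8.59, either way. A call with a gripper value outside its range is refused whole. The fingers move at their own pace and stop on an object; the grip force is fixed at half the most. Time passes only in rows, so rows that do not move let the fingers close. It gives the time, the measured TCP pose, the force and the opening at its end, in the units of the state.
- robot.get_obs(): the state, without advancing time (a new reading comes with each control period).
- robot.snapshot(name): name is "side" or "top"; returns a dict with "image" (420x560x3 uint8, red, green, blue), "camera_matrix" (3x3 intrinsics, pixels), "distortion" ([k1, k2, p1, p2, k3] as OpenCV has them; the pictures are not rectified), "pose" (4x4, takes a point from camera to world coordinates). Camera axes: x right, y up, looking along -z (the intrinsics and any distortion apply to the point x, -y, -z); pixel columns grow to the right and rows downward; lengths in m; the calibration is good to about 2 mm. A picture is of the moment at which its call begins. There is no depth.
- robot.close_job(): hands the job in, once; it reports no verdict.
The state is a dict: "time": time; "joint_positions": joint angles; "qvel": joint speeds; "joint_torque": joint torques, N m; "tool_pos": TCP position; "ee_rot": TCP orientation; "wrist_force": force on the tool from outside, world axes, zero at the start; "wrist_torque": the same for the moment, N m; "width": finger opening in m.
Only numpy, scipy, OpenCV 4.12 (cv2) and the standard library are available. Lean on these libraries where they do the work, as an engineer would, in place of code of your own. Each camera call takes 0.05 s, during which the arm holds its last target. There are 200 camera calls.

TASK

Swing the takeaway box's hinged upper half fully shut so that the two halves meet edge to edge all round. Then take the red self-inking stamp, stand it upright on the box inside the printed blue frame, its long side along the frame's long side, and press gently until the spring foot is about half pushed in. Finish while still holding the stamp pressed there, and leave everything else where it stands.

Things in the scene. Friction and masses are not known exactly. Their poses are not given: they have to be found in the camera images.
- takeaway_box: kraft-brown clamshell box fixed on a black 200x200x3 mm mat. Origin: centre of the mat's underside, on the counter. Box 140 mm along x, 150 mm along y; front at -x, hinge along the back (+x). Seam 47 mm above the counter; when shut the flat top is 89 mm above it. Each half has a tab at the front of the seam, 40 mm wide, 3 mm thick, 17 mm out. A pudding cup is inside
- box_lid (a joint): opening angle of the upper half, rad: 0 = fully shut, edges meeting all round; 1.57 = upright; at most 2.0. It starts roughly upright, stays where it is left (stiff hinge, 0.12 N m) and must be pushed down all the way. The upper half is 140 mm long from the hinge, 150 mm wide, 42 mm deep
- lid_hinge (a point): middle of the hinge line, 70 mm behind the box's centre and 47 mm above the counter; the hinge runs along the box's y axis
- lid_edge (a point): middle of the free front edge on the outer (upper when shut) face of the upper half, 140 mm from the hinge and 42 mm off the seam plane. Axes as the box's when shut (x from front to hinge, z outward from the face); they turn with the lid
- stamp_mark (a point): centre of the printed spot on the outer face of the upper half (top when shut): white 66x80 mm label with a blue frame, clear inside 48x60 mm, and a small blue cross at this point, 78 mm from the hinge line and 12 mm to the box's +y side. Axes: y along the frame's long side, z outward
- red_stamp: self-inking stamp standing on its foot, 84 mm tall, 85 g: red grip block 30 mm (x) by 46 mm (y, long side), 48 to 84 mm above the origin, over a black foot 34 mm (x) by 46 mm (y), 0 to 36 mm. Origin: centre of the foot's underside while the spring is relaxed; z up through the grip. Grip the red block across its 30 mm width
- red_stamp_foot (a joint): how far the red stamp's spring foot is pushed into the stamp, m: 0 = relaxed, 0.010 = bottomed. The push is about 2.4 N when it starts to move, 5.4 N at 0.005, 8.4 N at 0.010
- red_stamp_face (a point): centre of the underside of the red stamp's foot; axes as the stamp's (y along its long side)
- blue_stamp: the same stamp with a blue grip block; not to be used. The two may stand in either place
- cup_pair: two nested white porcelain cups, 82 mm across, 89 mm tall, origin under the centre; bystander
- sleeves: stack of brown paper-cup sleeves, 68 mm across, 114 mm tall, origin under the centre; bystander
- pudding_5: dark dessert cup on a round wooden coaster, 80 mm across, 80 mm tall, origin under the cup's centre; bystander

How it is judged:
By the outcome, as a careful person would: the job done as asked, in the order asked, and still so for the second after the job is handed in, while the arm keeps its last pose, push and grip.
It also fails if it takes over 58 s, if anything falls off the work surface, if the arm or the gripper's body presses on something with over 40 N, if the wrist force passes 120 N, or if a joint passes its speed limit or range.

## Working session

There is one attempt and no reset: what is moved stays moved. The work goes in short steps, Python scripts to look and compute and a tool call to move; the robot and the scene stay as the last step left them, time stands still between calls to the robot, and variables do not carry over. Pictures are saved under pics/ and viewed, about 8 in all and at most 12, crops included, and the job is handed in when it is done.

Besides the shell and the picture viewer there is one more tool, called as name(argument=value, ...), one argument or row to a line, values as JSON. carry_out: Moves the arm, as the interface text tells. Its arguments: {"type":"object","properties":{"targets":{"type":"array","items":{"type":"array","items":{"type":"number"}}}},"required":["targets"]}

```bash
mkdir -p pics; cat > h.py <<'E'
import numpy as np, cv2
from bench import robot
def snap(n,f):
    s=robot.snapshot(n); cv2.imwrite('pics/'+f,np.ascontiguousarray(s['image'][:,:,::-1])); np.savez('pics/'+f+'.npz',**s); return s
def load(f): return dict(np.load('pics/'+f+'.npz'))
def ray(s,uv):
    p=cv2.undistortPoints(np.array(uv,float).reshape(-1,1,2),s['camera_matrix'],s['distortion']).reshape(-1,2)
    d=np.c_[p[:,0],-p[:,1],-np.ones(len(p))]@s['pose'][:3,:3].T
    return s['pose'][:3,3],d
def onz(s,uv,z):
    o,d=ray(s,uv); return o+d*((z-o[2])/d[:,2])[:,None]
def tri(s1,a,s2,b):
    o1,d1=ray(s1,[a]);o2,d2=ray(s2,[b]); A=np.c_[d1[0],-d2[0]]
    t=np.linalg.lstsq(A,o2-o1,rcond=None)[0]; p,q=o1+t[0]*d1[0],o2+t[1]*d2[0]
    return (p+q)/2,np.linalg.norm(p-q)
def proj(s,P):
    P=(np.atleast_2d(P)-s['pose'][:3,3])@s['pose'][:3,:3]
    return cv2.projectPoints(P*[1,-1,-1],np.zeros(3),np.zeros(3),s['camera_matrix'],s['distortion'])[0].reshape(-1,2)
E
python3 - <<'E'
from h import *
a=snap('top','t0.png');b=snap('side','s0.png')
for s in(a,b):print(s['pose'].round(3),s['camera_matrix'][0,0],s['distortion'])
o=robot.get_obs();print(o)
cv2.imwrite('pics/b0.png',cv2.resize(np.vstack([a['image'],b['image']])[:,:,::-1],None,fx=.714,fy=.714))
E
```

```text
[[ 0.35   0.896 -0.272  0.099]
 [-0.937  0.333 -0.105 -0.14 ]
 [-0.003  0.292  0.956  1.661]
 [ 0.     0.     0.     1.   ]] 532.7344210727705 [-0.199359  0.        0.        0.        0.      ]
[[ 0.998  0.015 -0.064  0.493]
 [-0.062  0.564 -0.824 -0.802]
 [ 0.024  0.826  0.563  0.669]
 [ 0.     0.     0.     1.   ]] 394.648804999042 [-0.06096483  0.          0.          0.          0.        ]
{'time': 0.1, 'joint_positions': array([-1.26810406e+00,  8.78659563e-02,  1.37208654e+00,  3.21036177e-06,
        1.68361299e+00, -1.03091543e-01]), 'qvel': array([-0.00021698, -0.00107615, -0.00438417,  0.00158095, -0.00076059,
       -0.00055561]), 'joint_torque': array([ 1.67862323e-03, -3.41252017e+01, -3.03302622e+01,  7.19254254e-02,
        3.03666783e-02, -1.02868516e-04]), 'tool_pos': array([ 0.21693856, -0.50479438,  0.16963799]), 'ee_rot': array([-1.67550517,  1.56882349,  1.87187165]), 'wrist_force': array([ 0.10849098,  1.02729237, -0.7420924 ]), 'wrist_torque': array([ 0.00133188,  0.03114149, -0.05525652]), 'width': 0.09419685139369348}
```

View pics/t0.png

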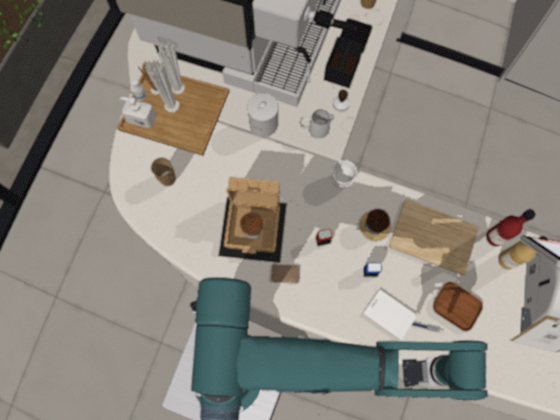

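View pics/s0.png

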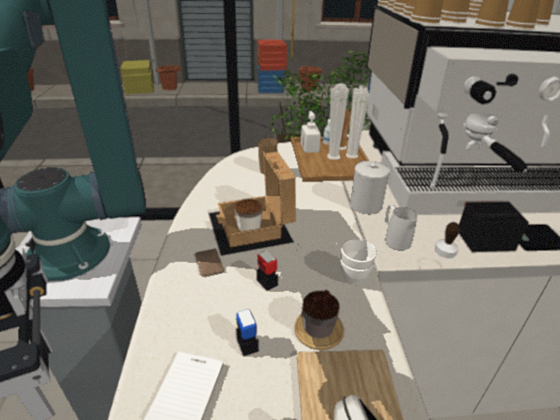

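The top view shows the open box at about (255,225), the red stamp at (324,237), the blue at (373,269), pudding at (376,222), cups at (345,173) and sleeves at (164,172). In the side view the box is at about (250,215) and the red stamp at (267,270).

```bash
python3 - <<'E'
from h import *
a=load('t0.png');b=load('s0.png')
A=cv2.resize(np.ascontiguousarray(a['image'][165:275,205:345,::-1]),None,fx=4,fy=4,interpolation=cv2.INTER_CUBIC)
B=cv2.resize(np.ascontiguousarray(b['image'][130:295,190:300,::-1]),None,fx=2.66,fy=2.66,interpolation=cv2.INTER_CUBIC)
B=B[:440]; 
cv2.imwrite('pics/c0.png',cv2.resize(np.hstack([A[:438],B[:438]]),None,fx=.93,fy=.93))
for n,s in(('top',a),('side',b)):
    hsv=cv2.cvtColor(s['image'],cv2.COLOR_RGB2HSV)
    for nm,m in(('red',cv2.inRange(hsv,(0,150,90),(6,255,255))|cv2.inRange(hsv,(172,150,90),(180,255,255))),('blue',cv2.inRange(hsv,(100,120,60),(125,255,255))),('black',cv2.inRange(hsv,(0,0,0),(180,255,45)))):
        k,l,st,c=cv2.connectedComponentsWithStats(m)
        for i in range(1,k):
            if st[i,4]>25 and 150<c[i,1]<350 and 150<c[i,0]<400:
                cnt=cv2.findContours((l==i).astype('uint8'),0,2)[0][0]
                print(n,nm,st[i],c[i].round(1),cv2.minAreaRect(cnt), cv2.approxPolyDP(cv2.convexHull(cnt),3,True).reshape(-1,2).tolist() if nm=='black' else '')
E
```

```text
top blue [365 265  14   9  42] [369.4 270.9] ((370.1882019042969, 271.3470458984375), (13.882065773010254, 7.286167144775391), 32.47119140625) 
top black [220 201  65  61 652] [257.8 243.6] ((252.2865753173828, 229.42074584960938), (59.412166595458984, 57.53483200073242), 6.34019136428833) [[284, 204], [278, 261], [220, 254], [228, 201]]
top black [367 210  22  22 363] [377.3 220.5] ((377.25, 220.25), (20.50609588623047, 21.21320343017578), 45.0) [[379, 210], [386, 214], [388, 223], [376, 231], [369, 227], [367, 219], [371, 212]]
top black [318 240  12   5  27] [323.6 242.1] ((323.5, 242.00001525878906), (2.1828205585479736, 11.641709327697754), 75.96376037597656) [[329, 240], [318, 244]]
top black [378 346   7   7  26] [381.  349.2] ((380.5769348144531, 348.88458251953125), (7.488452911376953, 3.605551242828369), 33.6900634765625) [[378, 346], [383, 352]]
side red [258 255  19  19 180] [267.9 265.6] ((265.9251708984375, 265.1544494628906), (20.93674087524414, 15.011247634887695), 16.389541625976562) 
side blue [237 314  19  26 227] [246.4 329.9] ((246.7941436767578, 325.176452636718
[... 221 characters left out ...]
83  42 748] [243.3 239.4] ((250.9171142578125, 227.55239868164062), (42.062618255615234, 75.89480590820312), 79.50852966308594) [[210, 214], [284, 226], [292, 241], [221, 254]]
side black [257 269  20  21 258] [266.9 279.3] ((266.5, 279.0), (20.0, 19.0), 90.0) [[257, 270], [274, 273], [276, 285], [267, 289], [258, 280]]
side black [303 291  35  29 769] [320.4 305.7] ((320.0, 305.0), (28.0, 34.0), 90.0) [[337, 302], [336, 314], [327, 319], [315, 319], [303, 310], [304, 299], [313, 292], [326, 291]]
side black [237 329  21  26 288] [247.2 344. ] ((247.40000915527344, 339.7000427246094), (26.87936019897461, 18.024982452392578), 71.56504821777344) [[237, 329], [257, 340], [256, 351], [243, 354]]
```

View pics/c0.png

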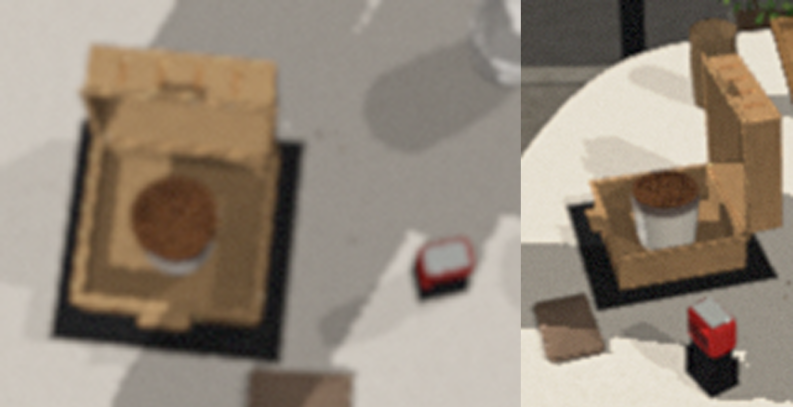

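```bash
python3 - <<'E'
from h import *
a=load('t0.png');b=load('s0.png')
c=onz(a,[(219.2,255.1),(279.5,261.5),(286.5,203.2),(227,197.8)],.003);print('mat top',c.round(4))
c2=onz(b,[(210,214),(221,254.5),(292.5,241)],.003);print('mat side',c2.round(4))
print('mid diag',(c[0]+c[2])/2,(c2[0]+c2[2])/2)
for p,q in((c[0],c[1]),(c[2],c[1]),(c2[0],c2[1]),(c2[1],c2[2])):print(np.linalg.norm(p-q),np.degrees(np.arctan2(*(q-p)[1::-1])))
A=lambda x,y:(205+x/3.72,165+y/3.72);B=lambda x,y:(190+(x-521)/2.474,130+y/2.474)
print('stamp top tri',tri(a,A(446,258),b,B(711,317)))
print(onz(a,[A(446,258)],.084),onz(b,[B(711,317)],.084))
s=onz(b,[B(688,310),B(712,299),B(735,322),B(711,336)],.084);print(s.round(4))
s=onz(a,[A(417,246),A(468,235),A(474,265),A(425,277)],.084);print(s.round(4))
s=onz(b,[(258,281),(267.5,290),(277,286)],0);print('foot',s.round(4))
hsv=cv2.cvtColor(a['image'],cv2.COLOR_RGB2HSV);print(a['image'][228:246,316:332,0])
# lid points
for n,p,q in(('freeL',A(90,45),B(707,55)),('freeR',A(277,62),B(743,122)),('backR',A(277,62),B(780,117)),('backR low',None,None)):
    if p:print(n,tri(a,p,b,q))
# others
print('pud',onz(a,[(377,220)],.08),'cups',onz(a,[(345,172)],.089),'slv',onz(a,[(163,170)],.114),'blue',onz(a,[(374,267)],.084))
E
```

```text
mat top [[ 0.3498  0.1664  0.003 ]
 [ 0.3978 -0.0203  0.003 ]
 [ 0.5865  0.0258  0.003 ]
 [ 0.5359  0.2149  0.003 ]]
mat side [[ 0.3544  0.1601  0.003 ]
 [ 0.3987 -0.0233  0.003 ]
 [ 0.587   0.0261  0.003 ]]
mid diag [0.46814756 0.09611726 0.003     ] [0.47066305 0.09310848 0.003     ]
0.1928144052142823 -75.59977326939135
0.19421831276996782 -166.26948944873894
0.18869744319129145 -76.41264327600419
0.19463790819588456 14.72147124631765
stamp top tri (array([ 0.51258352, -0.12636437,  0.077231  ]), np.float64(0.001373986749666461))
[[ 0.51012055 -0.12655311  0.084     ]] [[ 0.51301327 -0.13377324  0.084     ]]
[[ 0.4924 -0.1234  0.084 ]
 [ 0.5147 -0.1087  0.084 ]
 [ 0.5344 -0.1413  0.084 ]
 [ 0.5123 -0.1591  0.084 ]]
[[ 0.5114 -0.1008  0.084 ]
 [ 0.5348 -0.1372  0.084 ]
 [ 0.5125 -0.1501  0.084 ]
 [ 0.489  -0.1157  0.084 ]]
foot [[ 0.4925 -0.1195  0.    ]
 [ 0.5142 -0.1498  0.    ]
 [ 0.537  -0.1377  0.    ]]
[[198 193 183 170 157 149 148 146 147 148 147 145 145 149 149 151]
 [206 203 190 167 149 146 147 142 142 146 147 147 148 147 149 150]
 [205 198 179 155 144 144 146 144 149 154 
[... 763 characters left out ...]
[134  78  62  74  62  44  19  24  21  23  21  29  33  57 110 165]
 [148  88  40  34  34  25  27  31  39  52  61  79 100 121 151 184]
 [156 101  42  34  43  60  70  84 103 117 132 147 165 178 189 200]
 [166 126  89  94 112 126 132 146 161 175 181 189 195 201 203 203]]
freeL (array([0.53165314, 0.18928435, 0.19324498]), np.float64(0.02995012731481481))
freeR (array([0.56704519, 0.04623195, 0.19019179]), np.float64(0.03657217489839721))
backR (array([0.5874341 , 0.04977613, 0.18624591]), np.float64(5.9566977457577835e-05))
pud [[ 0.61049109 -0.26356879  0.08      ]] cups [[ 0.72235528 -0.12025133  0.089     ]] slv [[0.52123719 0.41538529 0.114     ]] blue [[ 0.46576154 -0.29941048  0.084     ]]
```

```bash
cat >> h.py <<'E'
from scipy.spatial.transform import Rotation as Rn
C=np.array([.468,.097]);YB=np.radians(14.3)
def box(x,y): return C+[x*np.cos(YB)-y*np.sin(YB),x*np.sin(YB)+y*np.cos(YB)]
def lidC(th,r): # box x, z of outer-face point
    return .07-r*np.cos(th)+.042*np.sin(th), .047+r*np.sin(th)+.042*np.cos(th)
def st():
    o=robot.get_obs();R=Rn.from_euler('xyz',o['ee_rot']).as_matrix()
    jy=np.degrees(np.arctan2(R[1,1],R[0,1]))
    print('t',o['time'],'tcp',o['tool_pos'].round(4),'jaw yaw',jy.round(2),'F',o['wrist_force'].round(2),'w',o['width'].round(4),'q6',o['joint_positions'][5].round(2));return o,R,jy
def to(P,yaw=None):
    o,R,jy=st(); d=(np.array(P)-o['tool_pos'])
    t=0
    if yaw is not None: t=(yaw-jy+90)%180-90
    print('to',np.round(P,4),'tool cm',(R.T@d*100).round(2),'yaw change',round(t,2),'=turn about tool x',round(-t,2))
E
python3 - <<'E'
from h import *
_,R,_=st();print(R.round(3))
x,z=lidC(1.52,.115);print(x,z)
to([*box(x+.0125+.03,0),.26],14.3);to([*box(x+.0125+.03,0),.16],14.3)
E
```

```text
Traceback (most recent call last):
  File "h.py", line 27, in st
    print('t',o['time'],'tcp',o['tool_pos'].round(4),'jaw yaw',jy.round(2),'F',o['wrist_force'].round(2),'w',o['width'].round(4),'q6',o['joint_positions'][5].round(2));return o,R,jy
                                                                                                             ^^^^^^^^^^^^^^^^
AttributeError: 'float' object has no attribute 'round'
```

```bash
sed -i "s/o\['width'\].round(4)/round(o['width'],4)/" h.py
python3 - <<'E'
from h import *
_,R,_=st();print(R.round(3))
x,z=lidC(1.52,.115);print(x,z)
to([*box(x+.0125+.03,0),.26],14.3);to([*box(x+.0125+.03,0),.16],14.3)
E
```

```text
t 0.1 tcp [ 0.2169 -0.5048  0.1696] jaw yaw -66.75 F [ 0.11  1.03 -0.74] w 0.0942 q6 -0.1
[[-0.001  0.395 -0.919]
 [ 0.002 -0.919 -0.395]
 [-1.    -0.002 -0.   ]]
0.10610676027961288 0.16398419492440236
t 0.1 tcp [ 0.2169 -0.5048  0.1696] jaw yaw -66.75 F [ 0.11  1.03 -0.74] w 0.0942 q6 -0.1
to [0.612  0.1337 0.26  ] tool cm [ -8.94 -43.09 -61.5 ] yaw change 81.05 =turn about tool x -81.05
t 0.1 tcp [ 0.2169 -0.5048  0.1696] jaw yaw -66.75 F [ 0.11  1.03 -0.74] w 0.0942 q6 -0.1
to [0.612  0.1337 0.16  ] tool cm [  1.06 -43.07 -61.5 ] yaw change 81.05 =turn about tool x -81.05
```

carry_out(
  targets=[
    [1,-0.9,0,0,-8.1],
    [1,-0.9,0,0,-8.1],
    [1,-0.9,0,0,-8.1],
    [1,-0.9,0,0,-8.1],
    [1,-0.9,0,0,-8.1],
    [1,-0.9,0,0,-8.1],
    [1,-0.9,0,0,-8.1],
    [1,-0.9,0,0,-8.1],
    [1,-0.9,0,0,-8.1],
    [1,-0.9,0,0,-8.1],
  ],
)

```text
time: 1.1
tool_pos: [0.217, -0.5051, 0.2604]
ee_rot: [-3.084, 1.57, 1.883]
wrist_force: [0.5, -0.8, -0.2]
width: 0.0176
```

```bash
python3 - <<'E'
from h import *
x,z=lidC(1.52,.115)
to([*box(x+.0125+.03,0),.26],14.3)
E
```

```text
t 1.1 tcp [ 0.217  -0.5051  0.2604] jaw yaw 14.59 F [ 0.48 -0.81 -0.24] w 0.0176 q6 -1.52
to [0.612  0.1337 0.26  ] tool cm [  0.1   54.31 -51.87] yaw change -0.29 =turn about tool x 0.29
```

carry_out(
  targets=[
    [1,0,1.4,-1.3,0],
    [1,0,2.8,-2.7,0],
    [1,0,2.8,-2.7,0],
    [1,0,2.8,-2.7,0],
    [1,0,2.8,-2.7,0],
    [1,0,2.8,-2.7,0],
    [1,0,2.8,-2.7,0],
    [1,0,2.8,-2.7,0],
    [1,0,2.8,-2.7,0],
    [1,0,2.8,-2.7,0],
    [1,0,2.8,-2.7,0],
    [1,0,2.8,-2.7,0],
    [1,0,2.8,-2.7,0],
    [1,0,2.8,-2.7,0],
    [1,0,2.8,-2.7,0],
    [1,0,2.8,-2.7,0],
    [1,0,2.8,-2.7,0],
    [1,0,2.8,-2.7,0],
    [1,0,2.8,-2.7,0],
    [1,0,2.5,-2.0,0],
  ],
)

```text
time: 3.1
tool_pos: [0.615, 0.1346, 0.2597]
ee_rot: [-2.04, 1.569, 2.92]
wrist_force: [0.1, -0.1, 0.2]
width: 0.0005
```

```bash
python3 - <<'E'
from h import *
x,z=lidC(1.52,.115)
to([*box(x+.0125+.03,0),.165],14.3)
a=snap('side','s1.png')
cv2.imwrite('pics/s1c.png',cv2.resize(np.ascontiguousarray(a['image'][30:300,130:430,::-1]),None,fx=2,fy=2))
E
```

```text
t 3.1 tcp [0.615  0.1346 0.2597] jaw yaw 14.2 F [ 0.09 -0.06  0.16] w 0.0005 q6 -0.12
to [0.612  0.1337 0.165 ] tool cm [ 9.47 -0.3   0.02] yaw change 0.1 =turn about tool x -0.1
```

View pics/s1c.png

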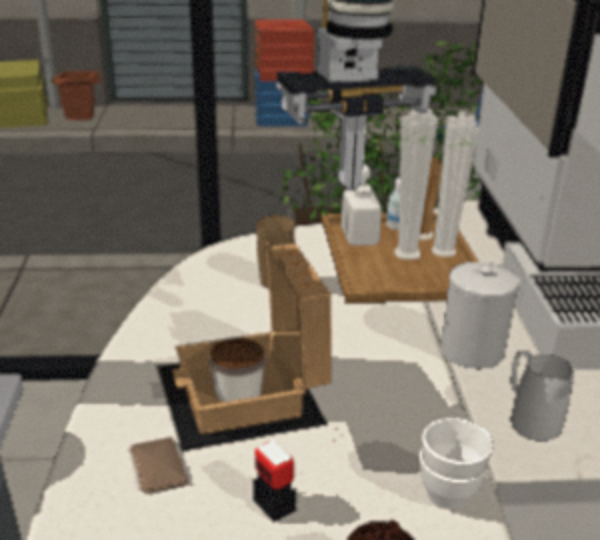

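The shut fingers hang at about (352,185) in the crop, behind and above the lid's top edge (290,250), so I can go down.

carry_out(
  targets=[
    [1,1.5,0,0,0],
    [1,2,0,0,0],
    [1,2,0,0,0],
    [1,2,0,0,0],
    [1,2,0,0,0],
    [1,0,0,0,0],
  ],
)

```text
time: 3.75
tool_pos: [0.6124, 0.1318, 0.161]
ee_rot: [-1.726, 1.562, -3.049]
wrist_force: [-0.0, 0.9, -0.7]
width: 0.0005
```

```bash
python3 - <<'E'
from h import *
o,R,_=st()
d=o['tool_pos'][:2]-C; bx=d@[np.cos(YB),np.sin(YB)];by=d@[-np.sin(YB),np.cos(YB)];print(bx,by)
p=np.array([bx,o['tool_pos'][2]])
for th in np.arange(1.5,-.01,-.1):
    x,z=lidC(th,.115); q=np.array([x+.0125,z]); print(round(th,2),q.round(4),'tx',((p-q)[1]*100).round(2),'ty',((q-p)[0]*100).round(2)); p=q
E
```

```text
t 3.75 tcp [0.6124 0.1318 0.161 ] jaw yaw 14.16 F [-0.04  0.9  -0.73] w 0.0005 q6 -0.13
0.14848252908766696 -0.0019285425827343383
1.5 [0.1163 0.1647] tx -0.37 ty -3.22
1.4 [0.1043 0.1675] tx -0.28 ty -1.19
1.3 [0.0922 0.169 ] tx -0.16 ty -1.21
1.2 [0.08   0.1694] tx -0.04 ty -1.22
1.1 [0.0678 0.1685] tx 0.09 ty -1.22
1.0 [0.0557 0.1665] tx 0.21 ty -1.21
0.9 [0.0439 0.1632] tx 0.33 ty -1.18
0.8 [0.0325 0.1588] tx 0.44 ty -1.14
0.7 [0.0216 0.1532] tx 0.55 ty -1.09
0.6 [0.0113 0.1466] tx 0.66 ty -1.03
0.5 [0.0017 0.139 ] tx 0.76 ty -0.96
0.4 [-0.0071  0.1305] tx 0.85 ty -0.88
0.3 [-0.015   0.1211] tx 0.94 ty -0.79
0.2 [-0.0219  0.111 ] tx 1.01 ty -0.69
0.1 [-0.0277  0.1003] tx 1.07 ty -0.59
-0.0 [-0.0325  0.089 ] tx 1.13 ty -0.48
```

carry_out(
  targets=[
    [1,-0.2,-1.6,0,0],
    [1,-0.2,-1.6,0,0],
    [1,-0.3,-1.2,0,0],
    [1,-0.15,-1.2,0,0],
    [1,0,-1.2,0,0],
    [1,0.1,-1.2,0,0],
    [1,0.2,-1.2,0,0],
    [1,0.3,-1.2,0,0],
    [1,0.45,-1.15,0,0],
    [1,0.55,-1.1,0,0],
    [1,0.65,-1.0,0,0],
    [1,0.75,-0.95,0,0],
    [1,0.85,-0.9,0,0],
    [1,0.95,-0.8,0,0],
    [1,1.0,-0.7,0,0],
    [1,0,0,0,0],
  ],
)

```text
time: 5.35
tool_pos: [0.4489, 0.0893, 0.1148]
ee_rot: [-1.725, 1.568, -3.048]
wrist_force: [0.4, -0.4, -0.1]
width: 0.0003
```

```bash
python3 - <<'E'
from h import *
o,R,_=st()
d=o['tool_pos'][:2]-C; bx=d@[np.cos(YB),np.sin(YB)];by=d@[-np.sin(YB),np.cos(YB)];print(bx,by)
a=snap('side','s2.png')
cv2.imwrite('pics/s2c.png',cv2.resize(np.ascontiguousarray(a['image'][100:300,180:380,::-1]),None,fx=3,fy=3))
E
```

```text
t 5.35 tcp [0.4489 0.0893 0.1148] jaw yaw 14.22 F [ 0.44 -0.4  -0.06] w 0.0003 q6 -0.18
-0.02039425134502279 -0.002782987321516219
```

View pics/s2c.png

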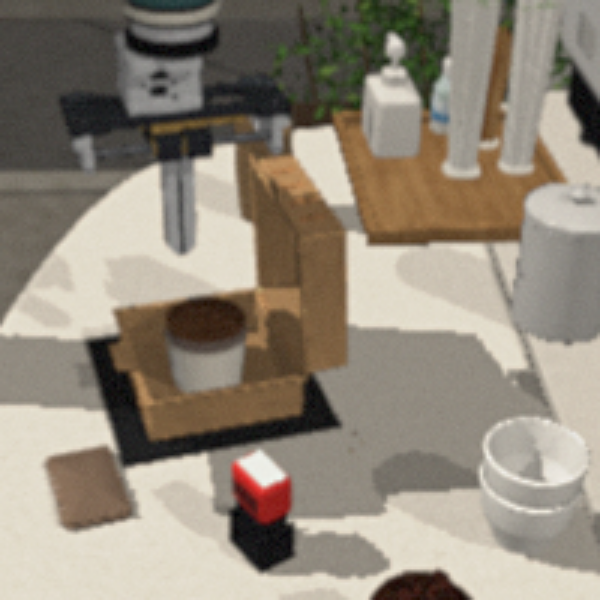

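The lid is still upright at (300,240), while the fingertips are at (180,250) on the open side. They must have missed the lid, so I'll check the projection.

```bash
python3 - <<'E'
from h import *
a=load('s1.png');b=load('s2.png');t=snap('top','t2.png')
print('s1 tip predicted',proj(a,[.615,.1346,.2597]),'seen',130+352/2,30+187/2)
print('s2 tip predicted',proj(b,[.4489,.0893,.1148]),'seen',180+180/3,100+253/3)
for n,s in(('side',b),('top',t)):
  for y in(-.075,.075):
    for th in(1.52,):
      x,z=lidC(th,.14);print(n,'lid outer free corner',y,proj(s,[*box(x,y),z]).round(1))
      print(n,'lid seam free corner',proj(s,[*box(.07-.14*np.cos(th),y),.047+.14*np.sin(th)]).round(1),'hinge',proj(s,[*box(.07,y),.047]).round(1),'top tcp',proj(t,[.4489,.0893,.1148]))
cv2.imwrite('pics/t2c.png',cv2.resize(np.ascontiguousarray(t['image'][130:280,170:370,::-1]),None,fx=4,fy=4))
E
```

```text
s1 tip predicted [[303.679743   135.90351454]] seen 306.0 123.5
s2 tip predicted [[240.1682847  194.01505422]] seen 240.0 184.33333333333331
side lid outer free corner -0.075 [[295.  176.2]]
side lid seam free corner [[278.9 179.2]] hinge [[280.4 224.7]] top tcp [[251.09739373 226.12323842]]
side lid outer free corner 0.075 [[277.2 150.7]]
side lid seam free corner [[262.6 153.1]] hinge [[265.1 195.7]] top tcp [[251.09739373 226.12323842]]
top lid outer free corner -0.075 [[279.4 181.1]]
top lid seam free corner [[277.8 194.9]] hinge [[278.4 206.5]] top tcp [[251.09739373 226.12323842]]
top lid outer free corner 0.075 [[228.8 176.1]]
top lid seam free corner [[226.9 189.7]] hinge [[231.6 201.7]] top tcp [[251.09739373 226.12323842]]
```

View pics/t2c.png

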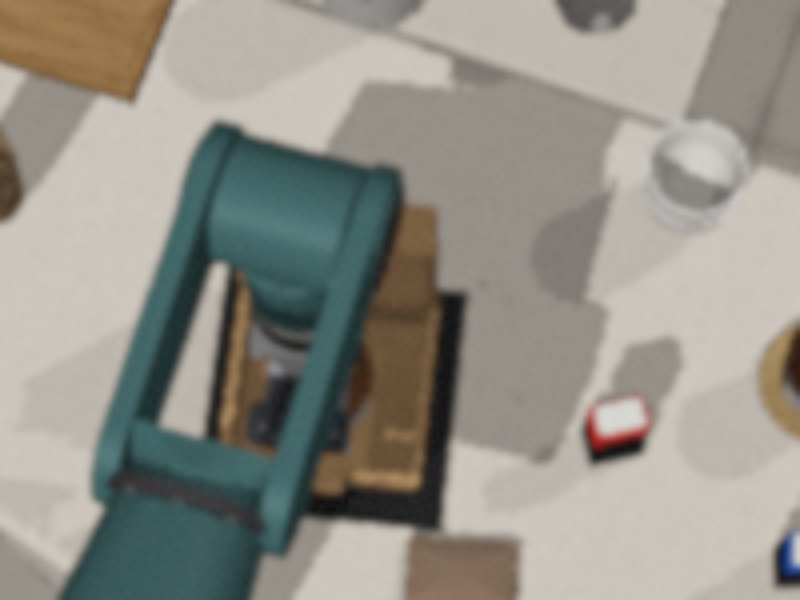

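carry_out(
  targets=[
    [1,-3,0,0,0],
    [1,-4,0,0,0],
    [1,-4,0,0,0],
    [1,-3.5,0,0,0],
    [1,0,2,0,0],
    [1,0,4,0,0],
    [1,0,4,0,0],
    [1,0,4,0,0],
    [1,0,2.5,0,0],
    [1,0,0.5,0,0],
  ],
)

```text
time: 6.45
tool_pos: [0.6178, 0.1319, 0.2595]
ee_rot: [-1.683, 1.569, -3.005]
wrist_force: [-0.1, -0.7, -0.6]
width: 0.0006
```

```bash
python3 - <<'E'
from h import *
st();snap('side','s3.png');snap('top','t3.png')
E
```

```text
t 6.45 tcp [0.6178 0.1319 0.2595] jaw yaw 14.26 F [-0.14 -0.72 -0.58] w 0.0006 q6 -0.13
```

carry_out(
  targets=[
    [0,0,0,0,0],
    [0,0,0,0,0],
    [0,0,0,0,0],
    [0,0,0,0,0],
    [0,0,0,0,0],
    [0,0,0,0,0],
    [0,0,0,0,0],
    [0,0,0,0,0],
  ],
)

```text
time: 7.35
tool_pos: [0.6156, 0.1313, 0.2611]
ee_rot: [-1.008, 1.571, -2.33]
wrist_force: [0.0, 0.7, 0.1]
width: 0.061
```

```bash
python3 - <<'E'
from h import *
o,R,_=st();b=snap('side','s4.png');a=load('s3.png')
P=o['tool_pos'];print(proj(b,P),proj(b,P+[0,0,.03]))
p=proj(b,P)[0].astype(int);x0,y0=p[0]-65,max(p[1]-110,0)
I=[]
for s in(a,b):
    i=np.ascontiguousarray(s['image'][:,:,::-1]).copy()
    i=cv2.resize(i[y0:y0+150,x0:x0+130],None,fx=3,fy=3)
    for k,c in((0,(0,0,255)),(.03,(0,255,0))):
        q=((proj(s,P+[0,0,k])[0]-[x0,y0]+.5)*3).astype(int);cv2.circle(i,tuple(int(v) for v in q),3,c,-1)
    I.append(i)
cv2.imwrite('pics/m4.png',np.hstack(I))
E
```

```text
t 7.35 tcp [0.6156 0.1313 0.2611] jaw yaw 14.25 F [0.   0.72 0.13] w 0.061 q6 -0.13
[[304.08732408 135.91267772]] [[304.72114131 124.84083543]]
```

View pics/m4.png

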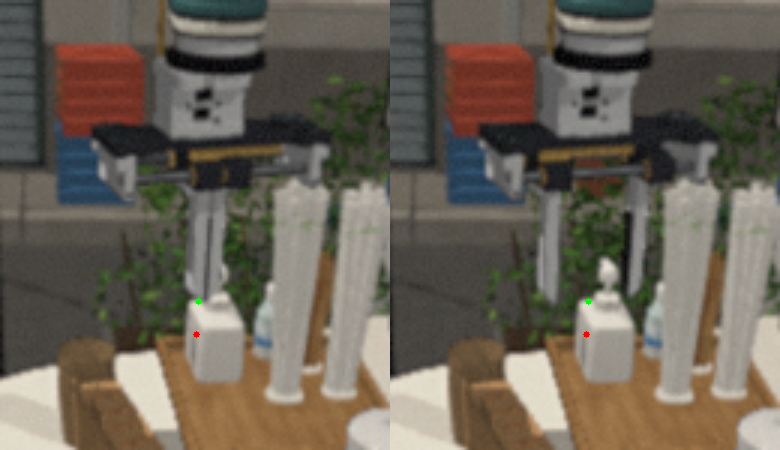

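```bash
python3 - <<'E'
from h import *
t=load('t0.png');s=load('s0.png')
for k in(0,.03,.1,.15,.2):print(k,proj(t,[.217,-.505,.17+k]).round(0),proj(s,[.217,-.505,.17+k]).round(0))
A=cv2.resize(np.ascontiguousarray(t['image'][320:420,360:500,::-1]),None,fx=3,fy=3)
B=cv2.resize(np.ascontiguousarray(s['image'][240:420,0:110,::-1]),None,fx=3,fy=3)
A=cv2.copyMakeBorder(A,0,240,0,0,0)
for img,c,off in((A,t,(360,320)),(B,s,(0,240))):
  for k,col in((0,(0,0,255)),(.03,(0,255,0)),(.12,(255,0,255))):
    q=(proj(c,[.217,-.505,.17+k])[0]-off+.5)*3;cv2.circle(img,tuple(int(v) for v in q),3,col,-1)
cv2.imwrite('pics/m5.png',np.hstack([A,B]))
E
```

```text
0 [[421. 369.]] [[ 54. 397.]]
0.03 [[423. 369.]] [[ 46. 384.]]
0.1 [[430. 369.]] [[ 27. 351.]]
0.15 [[436. 369.]] [[ 11. 323.]]
0.2 [[441. 369.]] [[ -6. 291.]]
```

View pics/m5.png

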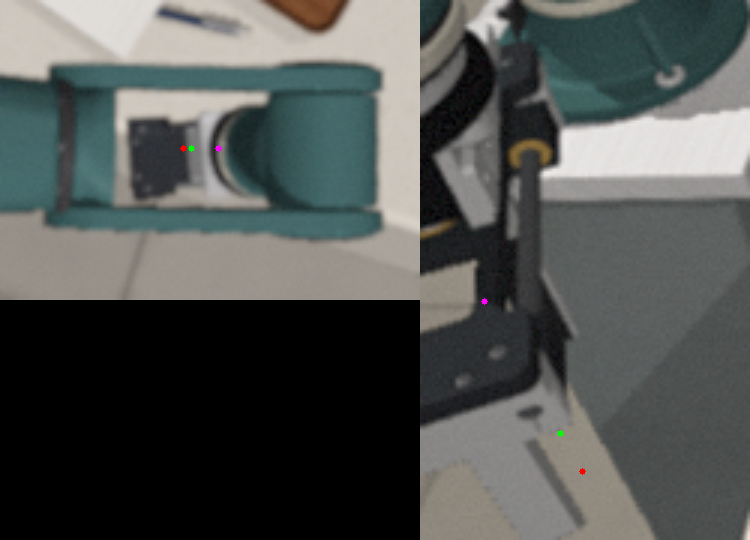

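```bash
python3 - <<'E'
from h import *
s=load('s0.png');a=load('s4.png');b=load('s2.png')
j=np.array([.395,-.919,0]);w=np.array([.919,.395,0])
for k in(0,.03):
  for e in(-.0595,-.047,.047,.0595):
    print(k,e,[((proj(s,np.array([.217,-.505,.17+k])+e*j+v*w)[0]-[0,240]+.5)*3+[420,0]).round(0).tolist() for v in(-.008,.008)])
d=np.abs(load('s0.png')['image'].astype(int)-a['image']).max(2);print('static diff',np.median(d[250:,200:500]))
# tip ray s4
o,dd=ray(a,[(304.09-65+202.5/3,135.9-110+299/3)])
for z in(.26,.27,.28,.29,.30):print(z,(o+dd*((z-o[2])/dd[:,2])[:,None]).round(4))
o_=robot.get_obs();print(o_['joint_positions'])
E
```

```text
0 -0.0595 [[560.0, 373.0], [596.0, 361.0]]
0 -0.047 [[561.0, 394.0], [597.0, 382.0]]
0 0.047 [[568.0, 574.0], [608.0, 559.0]]
0 0.0595 [[569.0, 602.0], [610.0, 586.0]]
0.03 -0.0595 [[539.0, 334.0], [576.0, 323.0]]
0.03 -0.047 [[539.0, 355.0], [577.0, 343.0]]
0.03 0.047 [[543.0, 537.0], [585.0, 522.0]]
0.03 0.0595 [[544.0, 565.0], [587.0, 550.0]]
static diff 7.0
0.26 [[0.6302 0.203  0.26  ]]
0.27 [[0.6269 0.1784 0.27  ]]
0.28 [[0.6235 0.1539 0.28  ]]
0.29 [[0.6202 0.1293 0.29  ]]
0.3 [[0.6168 0.1047 0.3   ]]
[ 1.20211578e-01  2.72590728e-01  9.78465892e-01 -9.97291904e-05
  1.89067867e+00 -1.28555943e-01]
```

The picture shows that the real finger ends sit about 29–30 mm above the reported TCP. Three views agree, and sideways they match. I'll correct for that and repeat the sweep.

carry_out(
  targets=[
    [1,1,0,0,0],
    [1,1,0,0,0],
    [1,1,0,0,0],
    [1,1,0,0,0],
    [1,1,0,0,0],
    [1,1,0,0,0],
    [1,1,0,0,0],
    [1,1.5,0,0,0],
    [1,2,0,0,0],
    [1,2.3,0,0,0],
    [1,0,0,0,0],
  ],
)

```text
time: 8.5
tool_pos: [0.613, 0.131, 0.1281]
ee_rot: [-1.681, 1.562, -3.003]
wrist_force: [-0.1, -0.5, -0.3]
width: 0.0007
```

```bash
cat >> h.py <<'E'
DZ=.0295
def bxy(P):
    d=np.array(P)[:2]-C; return d@[np.cos(YB),np.sin(YB)],d@[-np.sin(YB),np.cos(YB)]
E
python3 - <<'E'
from h import *
o,R,_=st();print(bxy(o['tool_pos']),'tip z',o['tool_pos'][2]+DZ,lidC(1.52,.115))
E
```

```text
t 8.5 tcp [0.613  0.131  0.1281] jaw yaw 14.25 F [-0.09 -0.52 -0.35] w 0.0007 q6 -0.13
(np.float64(0.14886757466924214), np.float64(-0.002877578799380366)) tip z 0.15759360519097318 (np.float64(0.10610676027961288), np.float64(0.16398419492440236))
```

carry_out(
  targets=[
    [1,-0.2,-1.6,0,0],
    [1,-0.3,-1.6,0,0],
    [1,-0.4,-1.2,0,0],
    [1,-0.15,-1.2,0,0],
    [1,0,-1.2,0,0],
    [1,0.1,-1.2,0,0],
    [1,0.2,-1.2,0,0],
    [1,0.3,-1.2,0,0],
    [1,0.45,-1.15,0,0],
    [1,0.55,-1.1,0,0],
    [1,0.65,-1.0,0,0],
    [1,0.75,-0.95,0,0],
    [1,0.85,-0.9,0,0],
    [1,0.95,-0.8,0,0],
    [1,1.0,-0.7,0,0],
    [1,1.1,-0.6,0,0],
    [1,0,0,0,0],
  ],
)

```text
time: 10.2
tool_pos: [0.443, 0.0877, 0.0726]
ee_rot: [-1.705, 1.567, -3.027]
wrist_force: [-0.2, -0.6, 0.2]
width: 0.0004
```

```bash
python3 - <<'E'
from h import *
o,R,_=st();print(bxy(o['tool_pos']),'tip z',o['tool_pos'][2]+DZ)
a=snap('side','s6.png');t=snap('top','t6.png')
A=cv2.resize(np.ascontiguousarray(a['image'][130:280,190:320,::-1]),None,fx=3,fy=3)
B=cv2.resize(np.ascontiguousarray(t['image'][150:300,195:325,::-1]),None,fx=3,fy=3)
cv2.imwrite('pics/m6.png',np.hstack([A,B]))
E
```

```text
t 10.2 tcp [0.443  0.0877 0.0726] jaw yaw 14.25 F [-0.19 -0.55  0.18] w 0.0004 q6 -0.18
(np.float64(-0.026498429783446943), np.float64(-0.002799991372938968)) tip z 0.10214762246507558
```

View pics/m6.png

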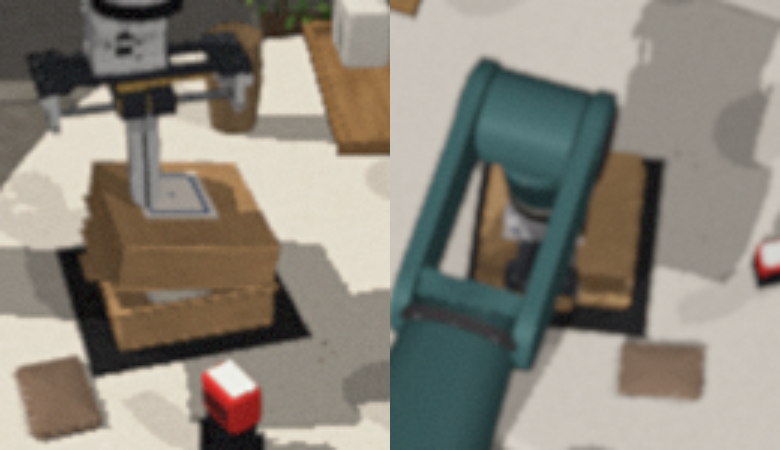

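The lid is almost shut, with the fingertips on its face beside the label at (150,205). Now I'll push it down until a firm reaction force builds up.

carry_out(
  targets=[
    [1,0.4,-0.3,0,0],
    [1,0.4,-0.3,0,0],
    [1,0.3,0,0,0],
    [1,0.2,0,0,0],
    [1,0.1,0,0,0],
    [1,0,0,0,0],
  ],
)

```text
time: 10.9
tool_pos: [0.4393, 0.0866, 0.0604]
ee_rot: [-1.657, 1.571, -2.979]
wrist_force: [-0.8, -0.0, 0.2]
width: 0.0004
```

carry_out(
  targets=[
    [1,0.1,0,0,0],
    [1,0.1,0,0,0],
    [1,0,0,0,0],
  ],
)

```text
time: 11.2
tool_pos: [0.4393, 0.0865, 0.0586]
ee_rot: [0.213, 1.571, -1.109]
wrist_force: [-0.4, 0.1, 0.1]
width: 0.0003
```

carry_out(
  targets=[
    [1,0.1,0,0,0],
    [1,0.1,0,0,0],
    [1,0,0,0,0],
  ],
)

```text
time: 11.5
tool_pos: [0.4394, 0.0865, 0.0572]
ee_rot: [1.04, 1.57, -0.282]
wrist_force: [-1.7, -0.3, 4.1]
width: 0.0002
```

carry_out(
  targets=[
    [1,0.1,0,0,0],
    [1,0.1,0,0,0],
    [1,0.1,0,0,0],
    [1,0,0,0,0],
  ],
)

```text
time: 11.9
tool_pos: [0.4395, 0.0865, 0.0569]
ee_rot: [1.167, 1.569, -0.155]
wrist_force: [-7.5, -0.9, 16.5]
width: 0.0005
```

Contact holds at z 0.057 with 16 N, so the lid is shut. The 89 mm top puts the tips about 32 mm above the reported TCP. Next I'll raise the arm and go to the stamp.

carry_out(
  targets=[
    [1,-2,0,0,0],
    [0,-3,0,0,-6.3],
    [0,-4,0,0,-6.3],
    [0,-4,0,0,-6.3],
    [0,0,0,0,0],
  ],
)

```text
time: 12.4
tool_pos: [0.443, 0.0869, 0.19]
ee_rot: [1.063, 1.558, 0.072]
wrist_force: [0.2, 0.3, -0.0]
width: 0.0289
```

```bash
python3 - <<'E'
from h import *
to([.5125,-.129,.17],33);to([.5125,-.129,.018],33)
a=snap('side','s7.png');A=cv2.resize(np.ascontiguousarray(a['image'][170:300,190:320,::-1]),None,fx=4,fy=4)
s=load('s0.png')['image'];print(np.abs(s[250:292,252:282].astype(int)-a['image'][250:292,252:282]).mean())
cv2.imwrite('pics/m7.png',A)
E
```

```text
t 12.4 tcp [0.443  0.0869 0.19  ] jaw yaw 33.23 F [ 0.24  0.26 -0.01] w 0.0289 q6 -0.51
to [ 0.5125 -0.129   0.17  ] tool cm [ 2.07 -6.04 21.86] yaw change -0.23 =turn about tool x 0.23
t 12.4 tcp [0.443  0.0869 0.19  ] jaw yaw 33.23 F [ 0.24  0.26 -0.01] w 0.0289 q6 -0.51
to [ 0.5125 -0.129   0.018 ] tool cm [17.27 -6.21 21.76] yaw change -0.23 =turn about tool x 0.23
15.286243386243386
```

View pics/m7.png

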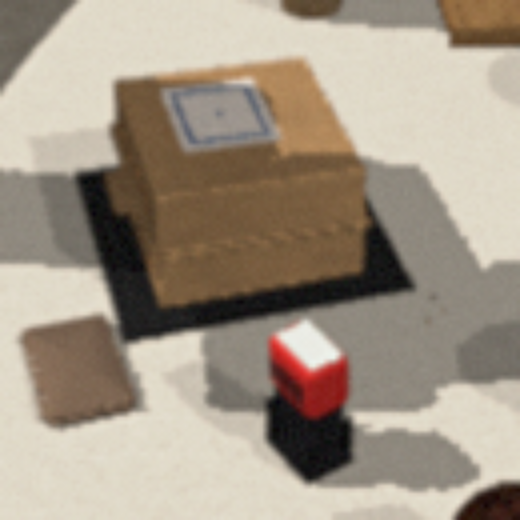

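The box is shut, with a clean seam along (250,240) in the crop. The cross is at crop (221,114) and the stamp's grip top at about (309,350).

```bash
python3 - <<'E'
from h import *
a=load('s7.png');p=lambda x,y:(190+x/4-.4,170+y/4-.4)
print('cross',onz(a,[p(221,114)],.089),'pred',box(-.008,.012))
f=onz(a,[p(170,88),p(253,83),p(272,135),p(190,145)],.089);print('frame',f.round(4),f.mean(0),[np.degrees(np.arctan2(*(v)[1::-1])) for v in(f[1]-f[0],f[2]-f[3],f[0]-f[3],f[1]-f[2])])
f=onz(a,[p(272,339),p(306,321),p(347,360),p(310,379)],.084);print('grip',f.round(4),f.mean(0),[np.degrees(np.arctan2(*(v)[1::-1])) for v in(f[1]-f[0],f[2]-f[3],f[0]-f[3],f[1]-f[2])])
f=onz(a,[p(268,438),p(312,481),p(353,458)],0);print('foot',f.round(4),(f[0]+f[2])/2)
t=robot.snapshot('top');m=cv2.inRange(cv2.cvtColor(t['image'],cv2.COLOR_RGB2HSV),(100,90,40),(128,255,255))[190:260,220:290];print(m.sum()//255)
E
```

```text
cross [[0.46013872 0.10941202 0.089     ]] pred [0.45728389 0.1066522 ]
frame [[0.424  0.1441 0.089 ]
 [0.4819 0.1495 0.089 ]
 [0.4946 0.0824 0.089 ]
 [0.4403 0.0718 0.089 ]] [0.46020776 0.11193941 0.089     ] [np.float64(5.248318218296246), np.float64(11.11320856391503), np.float64(102.72993355507877), np.float64(100.75002800011394)]
grip [[ 0.4926 -0.1202  0.084 ]
 [ 0.5122 -0.105   0.084 ]
 [ 0.5341 -0.1394  0.084 ]
 [ 0.5131 -0.1544  0.084 ]] [ 0.51301208 -0.12975148  0.084     ] [np.float64(37.65672795022885), np.float64(35.41090285507377), np.float64(120.87810652140797), np.float64(122.4461323721016)]
foot [[ 0.4892 -0.1129  0.    ]
 [ 0.5145 -0.1494  0.    ]
 [ 0.5393 -0.1315  0.    ]] [ 0.51424571 -0.1222297   0.        ]
0
```

carry_out(
  targets=[
    [0,0,-0.4,1.2,0],
    [0,0,-0.7,2.6,0],
    [0,0,-0.7,2.6,0],
    [0,0,-0.7,2.6,0],
    [0,0,-0.7,2.6,0],
    [0,0,-0.7,2.6,0],
    [0,0,-0.7,2.6,0],
    [0,0,-0.7,2.6,0],
    [0,0,-0.7,2.2,0],
    [0,0,0,0,0],
    [0,0,0,0,0],
  ],
)

```text
time: 13.6
tool_pos: [0.5061, -0.1273, 0.1816]
ee_rot: [-2.585, 1.567, 2.704]
wrist_force: [0.2, 0.5, 0.2]
width: 0.0941
```

```bash
python3 - <<'E'
from h import *
to([.513,-.129,.018],33)
E
```

```text
t 13.6 tcp [ 0.5061 -0.1273  0.1816] jaw yaw 33.06 F [0.2  0.52 0.16] w 0.0941 q6 -0.93
to [ 0.513 -0.129  0.018] tool cm [16.36  0.52  0.57] yaw change -0.06 =turn about tool x 0.06
```

carry_out(
  targets=[
    [0,1,0.25,0.2,0],
    [0,2.5,0.25,0.2,0],
    [0,3,0,0,0],
    [0,3,0,0,0],
    [0,3,0,0,0],
    [0,2.4,0,0,0],
    [0,1,0,0,0],
    [0,0.4,0,0,0],
    [0,0,0,0,0],
  ],
)

```text
time: 14.5
tool_pos: [0.5137, -0.1274, 0.0209]
ee_rot: [0.608, 1.57, -0.383]
wrist_force: [0.1, 0.3, 0.3]
width: 0.0937
```

```bash
python3 - <<'E'
from h import *
to([.513,-.128,.018],33)
a=snap('side','s8.png');A=cv2.resize(np.ascontiguousarray(a['image'][170:310,200:340,::-1]),None,fx=4,fy=4)
cv2.imwrite('pics/m8.png',A)
E
```

```text
t 14.5 tcp [ 0.5137 -0.1274  0.0209] jaw yaw 33.19 F [0.05 0.28 0.34] w 0.0937 q6 -0.93
to [ 0.513 -0.128  0.018] tool cm [ 0.29 -0.09  0.02] yaw change -0.19 =turn about tool x 0.19
```

View pics/m8.png

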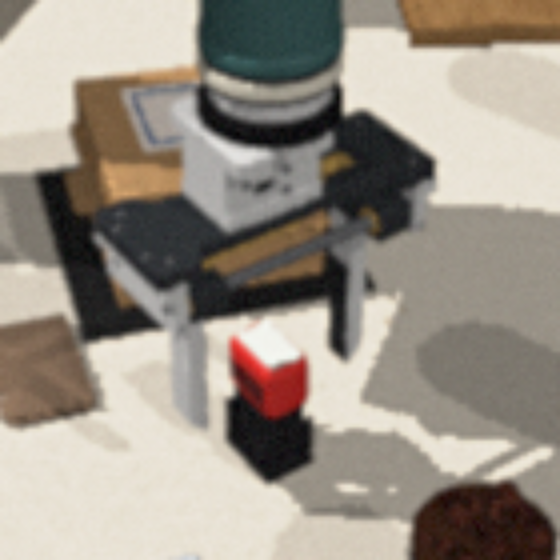

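The fingers straddle the red block, with tips at (195,425) and (342,357) and the stamp midway between, so I'm closing.

carry_out(
  targets=[
    [1,0.3,0,0,0],
    [1,0,0,0,0],
    [1,0,0,0,0],
    [1,0,0,0,0],
    [1,0,0,0,0],
    [1,0,0,0,0],
    [1,0,0,0,0],
    [1,0,0,0,0],
    [1,0,0,0,0],
    [1,0,0,0,0],
  ],
)

```text
time: 15.55
tool_pos: [0.5136, -0.1277, 0.0176]
ee_rot: [1.094, 1.571, 0.102]
wrist_force: [0.5, -0.2, -0.1]
width: 0.0294
```

carry_out(
  targets=[
    [1,-1,0,0,0],
    [1,-2.5,0,0,0],
    [1,-3,0,0,0],
    [1,-3,0,0,0],
    [1,-3,0,0,0],
    [1,-2.5,0,0,6.5],
    [1,0,0,0,6.5],
    [1,0,0,0,6.5],
    [1,0,0,0,0],
  ],
)

```text
time: 16.45
tool_pos: [0.5136, -0.1278, 0.1685]
ee_rot: [0.852, 1.57, -0.481]
wrist_force: [-0.8, -0.8, -1.7]
width: 0.0299
```

```bash
python3 - <<'E'
from h import *
to([.460,.109,.165],13.8)
E
```

```text
t 16.45 tcp [ 0.5136 -0.1278  0.1685] jaw yaw 13.66 F [-0.77 -0.77 -1.68] w 0.0299 q6 -0.59
to [0.46  0.109 0.165] tool cm [  0.34   0.39 -24.27] yaw change 0.14 =turn about tool x -0.14
```

carry_out(
  targets=[
    [1,0,0,-1,0],
    [1,0,0,-2,0],
    [1,0,0,-2,0],
    [1,0,0.1,-2,0],
    [1,0,0,-2,0],
    [1,0,0.1,-2,0],
    [1,0,0,-2,0],
    [1,0,0.1,-2,0],
    [1,0,0,-2,0],
    [1,0,0.1,-2,0],
    [1,0,0,-2,0],
    [1,0,0,-2,0],
    [1,0,0,-1.3,0],
    [1,1.5,0,0,0],
    [1,2,0,0,0],
    [1,1.2,0,0,0],
    [1,0,0,0,0],
  ],
)

```text
time: 18.15
tool_pos: [0.4581, 0.1085, 0.1175]
ee_rot: [-1.622, 1.565, -2.955]
wrist_force: [0.1, -0.8, -0.2]
width: 0.03
```

```bash
python3 - <<'E'
from h import *
to([.460,.109,.105],13.8)
a=snap('side','s9.png');A=cv2.resize(np.ascontiguousarray(a['image'][130:250,190:310,::-1]),None,fx=5,fy=5,interpolation=cv2.INTER_CUBIC)
cv2.imwrite('pics/m9.png',A)
E
```

```text
t 18.15 tcp [0.4581 0.1085 0.1175] jaw yaw 13.63 F [ 0.09 -0.8  -0.15] w 0.03 q6 -0.13
to [0.46  0.109 0.105] tool cm [ 1.25  0.2  -0.  ] yaw change 0.17 =turn about tool x -0.17
```

View pics/m9.png

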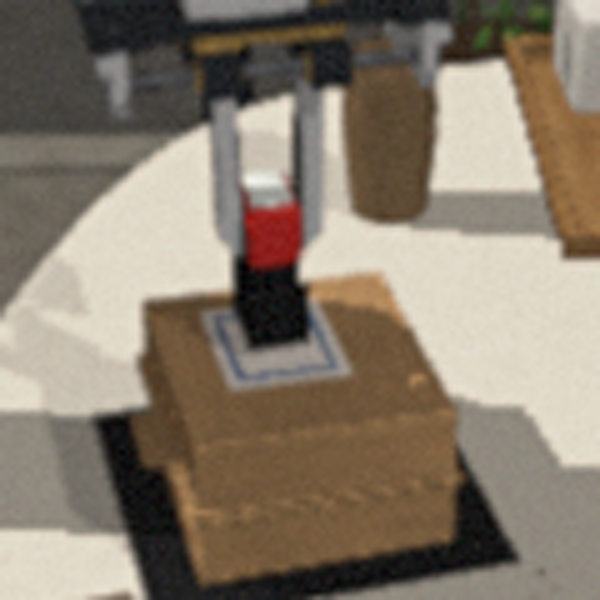

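```bash
python3 - <<'E'
from h import *
a=load('s9.png');p=lambda x,y:(190+x/5-.4,130+y/5-.4)
f=onz(a,[p(246,349),p(309,342)],.0999);d=f[1]-f[0];yw=np.arctan2(d[1],d[0]);print(f.round(4),np.linalg.norm(d),np.degrees(yw))
u=np.radians(13.7);c=f.mean(0)[:2]+.023*np.array([-np.sin(u),np.cos(u)]);print('stamp centre',c)
# frame near edge in this view and in s7
g=onz(a,[p(244,380),p(350,368)],.089);print('near frame/label',g.round(4))
e=np.array([.460,.109])-c;print('err along jaw, along long axis mm',1000*e@[np.cos(u),np.sin(u)],1000*e@[-np.sin(u),np.cos(u)])
b=onz(a,[p(197,450),p(455,410)],.089);d=b[1]-b[0];print('box near top edge',b.round(4),np.linalg.norm(d),np.degrees(np.arctan2(d[1],d[0])))
E
```

```text
[[0.4448 0.0862 0.0999]
 [0.4783 0.0923 0.0999]] 0.03398935892047097 10.334390571434342
stamp centre [0.45608428 0.11163526]
near frame/label [[0.4437 0.0729 0.089 ]
 [0.5    0.083  0.089 ]]
err along jaw, along long axis mm 3.180180791400441 -3.4876765774322087
box near top edge [[0.4221 0.0098 0.089 ]
 [0.5539 0.0418 0.089 ]] 0.13563417141105538 13.64526704953702
```

carry_out(
  targets=[
    [1,0.2,0.25,0.25,0],
    [1,0.3,0,0,0],
    [1,0.3,0,0,0],
    [1,0,0,0,0],
    [1,0,0,0,0],
  ],
)

```text
time: 18.7
tool_pos: [0.4631, 0.1075, 0.1127]
ee_rot: [0.936, 1.571, -0.397]
wrist_force: [0.9, -0.4, -1.7]
width: 0.0302
```

carry_out(
  targets=[
    [1,0.2,0,0,0],
    [1,0.1,0,0,0],
    [1,0.1,0,0,0],
    [1,0,0,0,0],
    [1,0,0,0,0],
  ],
)

```text
time: 19.2
tool_pos: [0.4631, 0.1075, 0.1091]
ee_rot: [1.287, 1.57, -0.046]
wrist_force: [-0.6, -0.3, 1.6]
width: 0.0298
```

carry_out(
  targets=[
    [1,0.1,0,0,0],
    [1,0.1,0,0,0],
    [1,0,0,0,0],
    [1,0,0,0,0],
  ],
)

```text
time: 19.6
tool_pos: [0.4631, 0.1075, 0.1069]
ee_rot: [1.374, 1.57, 0.042]
wrist_force: [-1.6, 0.6, 3.7]
width: 0.0299
```

carry_out(
  targets=[
    [1,0.1,0,0,0],
    [1,0.1,0,0,0],
    [1,0,0,0,0],
    [1,0,0,0,0],
  ],
)

```text
time: 20.0
tool_pos: [0.4632, 0.1076, 0.1049]
ee_rot: [1.439, 1.57, 0.106]
wrist_force: [-2.9, -0.0, 5.1]
width: 0.0298
```

```bash
python3 - <<'E'
from h import *
F=[];Z=[]
for i in range(12):
    s=robot.snapshot('side');o=robot.get_obs();F.append(o['wrist_force']);Z.append(o['tool_pos'][2])
print(np.mean(F,0).round(2),np.std(F,0).round(2),np.mean(Z),o['time'])
cv2.imwrite('pics/m10.png',cv2.resize(np.ascontiguousarray(s['image'][130:250,190:310,::-1]),None,fx=5,fy=5,interpolation=cv2.INTER_CUBIC));np.savez('pics/s10.png.npz',**s)
E
```

```text
[-1.43  0.32  5.05] [0.53 0.58 0.55] 0.10475498054705724 20.6
```

```bash
python3 - <<'E'
from h import *
s=load('s10.png');b=load('s7.png')
hsv=cv2.cvtColor(s['image'],cv2.COLOR_RGB2HSV)
m=(hsv[:,:,2]<60).astype('uint8');m[:185]=0;m[215:]=0;m[:,:225]=0;m[:,265:]=0
k,l,st_,c=cv2.connectedComponentsWithStats(m);i=1+st_[1:,4].argmax();print(st_[i])
cols=np.where(l==i)
lo=[(x,cols[0][cols[1]==x].max()) for x in np.unique(cols[1])];print(lo)
pts=np.array(lo[2:-2],float);kf=np.polyfit(pts[:,0],pts[:,1]+.5,1);x0,x1=cols[1].min()-.5,cols[1].max()+.5
f=onz(s,[(x,np.polyval(kf,x)) for x in(x0,x1)],.089);u=np.radians(13.7);n=np.array([-np.sin(u),np.cos(u)])
d=f[1]-f[0];print(f.round(4),np.linalg.norm(d),np.degrees(np.arctan2(d[1],d[0])))
cc=f.mean(0)[:2]+.023*n;e=cc-[.460,.109];print('centre',cc,'off jaw,long mm',1000*e@[np.cos(u),np.sin(u)],1000*e@n)
# blue frame pixels: near side
for q in(s,b):
    I=q['image'].astype(int);mb=((I[:,:,2]-I[:,:,0])>18).astype('uint8');mb[:185]=0;mb[212:]=0;mb[:,:228]=0;mb[:,265:]=0
    y,x=np.where(mb);w=onz(q,np.c_[x,y],.089)[:,:2]-[.460,.109];v=np.c_[w@[np.cos(u),np.sin(u)],w@n]*1000
    print(len(x),'frame extents jaw/long mm',np.percentile(v,[3,97],axis=0).round(1))
E
```

```text
[238 186  16  16 181]
[(np.int64(238), np.int64(190)), (np.int64(239), np.int64(194)), (np.int64(240), np.int64(197)), (np.int64(241), np.int64(199)), (np.int64(242), np.int64(201)), (np.int64(243), np.int64(201)), (np.int64(244), np.int64(201)), (np.int64(245), np.int64(200)), (np.int64(246), np.int64(200)), (np.int64(247), np.int64(200)), (np.int64(248), np.int64(200)), (np.int64(249), np.int64(200)), (np.int64(250), np.int64(200)), (np.int64(251), np.int64(200)), (np.int64(252), np.int64(200)), (np.int64(253), np.int64(199))]
[[0.4404 0.102  0.089 ]
 [0.4837 0.0934 0.089 ]] 0.04411415364441033 -11.283274413040596
centre [0.45659488 0.12006609] off jaw,long mm -0.687368291923661 11.557716067348403
1 frame extents jaw/long mm [[-25.4 -18. ]
 [-25.4 -18. ]]Traceback (most recent call last):
  File "<stdin>", line 15, in <module>
  File "h.py", line 11, in onz
    o,d=ray(s,uv); return o+d*((z-o[2])/d[:,2])[:,None]
        ~~~^^^^^^
  File "h.py", line 7, in ray
    p=cv2.undistortPoints(np.array(uv,float).reshape(-1,1,2),s['camera_matrix'],s['distortion']).reshape(-1,2)
      ~~~~~~~~~~~~~~~~~~~^^^^^^^^^^^^^^^^^^^^^^^^^^^^^^^^^^^^^^^^^^^^^^^^^^^^^^^^^^^^^^^^^^^^^^^
cv2.error: OpenCV(4.12.0) /io/opencv/modules/calib3d/src/undistort.dispatch.cpp:347: error: (-215:Assertion failed) CV_IS_MAT(_src) && CV_IS_MAT(_dst) && (_src->rows == 1 || _src->cols == 1) && (_dst->rows == 1 || _dst->cols == 1) && _src->cols + _src->rows - 1 == _dst->rows + _dst->cols - 1 && (CV_MAT_TYPE(_src->type) == CV_32FC2 || CV_MAT_TYPE(_src->type) == CV_64FC2) && (CV_MAT_TYPE(_dst->type) == CV_32FC2 || CV_MAT_TYPE(_dst->type) == CV_64FC2) in function 'cvUndistortPointsInternal'
```

```bash
python3 - <<'E'
from h import *
s=load('s10.png');I=s['image'].astype(int)
u=np.radians(13.7);n=np.array([-np.sin(u),np.cos(u)]);h=np.array([np.cos(u),np.sin(u)])
def loc(p): w=onz(s,p,.089)[:,:2]-[.460,.109];return (np.c_[w@h,w@n]*1000).round(1)
print(loc([(241.7,201.9),(253.8,200)]))
print('col 248 rows 196..211');print([ (y,*I[y,248]) for y in range(196,212)])
print('row 197');print([(x,*I[197,x]) for x in list(range(228,244))+list(range(250,266))])
# predicted pixels of inner frame (48x60) & foot corners if centred
for nm,a,b in(('inner',24,30),('foot',17,23)):
    print(nm,proj(s,[[*(np.array([.460,.109])+h*x/1000+n*y/1000),.089] for x,y in((-a,-b),(a,-b),(a,b),(-a,b))]).round(1).tolist())
print(loc([(248,y) for y in(201,203,205,207)]),loc([(x,197) for x in(232,234,236,238,254,256,258,260)]))
E
```

```text
[[-12.1 -16. ]
 [ 21.5 -15.3]]
col 248 rows 196..211
[(196, np.int64(23), np.int64(20), np.int64(22)), (197, np.int64(26), np.int64(22), np.int64(25)), (198, np.int64(18), np.int64(17), np.int64(21)), (199, np.int64(7), np.int64(6), np.int64(11)), (200, np.int64(24), np.int64(25), np.int64(26)), (201, np.int64(88), np.int64(82), np.int64(79)), (202, np.int64(141), np.int64(132), np.int64(127)), (203, np.int64(147), np.int64(141), np.int64(137)), (204, np.int64(121), np.int64(121), np.int64(128)), (205, np.int64(138), np.int64(134), np.int64(130)), (206, np.int64(133), np.int64(116), np.int64(104)), (207, np.int64(116), np.int64(95), np.int64(69)), (208, np.int64(110), np.int64(84), np.int64(57)), (209, np.int64(108), np.int64(82), np.int64(56)), (210, np.int64(106), np.int64(80), np.int64(52)), (211, np.int64(113), np.int64(89), np.int64(62))]
row 197
[(228, np.int64(113), np.int64(84), np.int64(58)), (229, np.int64(112), np.int64(87), np.int64(57)), (230, np.int64(112), np.int64(87), np.int64(61)), (231, np.int64(114), np.int64(95), np.int64(77)), (232, np.int64(123), np.int64(114),
[... 991 characters left out ...]
p.int64(81), np.int64(54)), (259, np.int64(106), np.int64(79), np.int64(52)), (260, np.int64(106), np.int64(79), np.int64(54)), (261, np.int64(110), np.int64(85), np.int64(58)), (262, np.int64(108), np.int64(86), np.int64(58)), (263, np.int64(109), np.int64(82), np.int64(55)), (264, np.int64(107), np.int64(82), np.int64(56)), (265, np.int64(106), np.int64(81), np.int64(52))]
inner [[238.4, 205.3], [256.0, 202.7], [250.8, 191.4], [233.9, 193.8]]
foot [[240.5, 203.5], [252.9, 201.7], [249.0, 193.0], [236.9, 194.7]]
[[  5.2 -16.1]
 [  3.  -25.7]
 [  0.8 -35.1]
 [ -1.4 -44.4]] [[-32.4  15. ]
 [-27.1  13.6]
 [-21.9  12.2]
 [-16.6  10.7]
 [ 25.6  -0.7]
 [ 30.9  -2.1]
 [ 36.2  -3.5]
 [ 41.5  -5. ]]
```

By the numbers, the foot is inside the frame but off centre by about 4 mm along the jaw axis and 6 mm along the long axis. I'll lift, shift and press again.

carry_out(
  targets=[
    [1,-0.5,0,0,0],
    [1,-0.5,0,0,0],
    [1,0,-0.2,0.3,0],
    [1,0,-0.2,0.27,0],
    [1,0,0,0,0],
    [1,0,0,0,0],
  ],
)

```text
time: 21.2
tool_pos: [0.4602, 0.1008, 0.1141]
ee_rot: [-1.59, 1.57, -2.923]
wrist_force: [-0.0, -0.1, 0.2]
width: 0.03
```

```bash
python3 - <<'E'
from h import *
F=[]
for i in range(8): s=robot.snapshot('side');F.append(robot.get_obs()['wrist_force'])
print('air',np.mean(F,0).round(2));st()
E
```

```text
air [-0.4   0.3  -0.63]
t 21.6 tcp [0.4606 0.1011 0.1147] jaw yaw 13.66 F [-0.59  0.7  -0.79] w 0.0298 q6 -0.14
```

carry_out(
  targets=[
    [1,0.3,0,0,0],
    [1,0.3,0,0,0],
    [1,0.1,0,0,0],
    [1,0.1,0,0,0],
    [1,0.1,0,0,0],
    [1,0,0,0,0],
    [1,0,0,0,0],
  ],
)

```text
time: 22.3
tool_pos: [0.4607, 0.1011, 0.1061]
ee_rot: [1.377, 1.57, 0.044]
wrist_force: [-1.0, 0.6, 3.6]
width: 0.0298
```

```bash
cat > chk.py <<'E'
from h import *
F=[]
for i in range(12): s=robot.snapshot('side');F.append(robot.get_obs()['wrist_force'])
print('F',np.mean(F,0).round(2));st();np.savez('pics/s11.png.npz',**s)
I=s['image'].astype(int)
for c in(246,248,250):print('col',c,[tuple(int(v) for v in (y,*I[y,c])) for y in range(199,209)])
for r in(197,199):print('row',r,[tuple(int(v) for v in (x,*I[r,x])) for x in list(range(232,244))+list(range(249,260))])
E
python3 chk.py
```

```text
F [-0.74  0.21  4.18]
t 22.9 tcp [0.4607 0.1011 0.1058] jaw yaw 13.65 F [-1.54  0.85  4.71] w 0.0295 q6 -0.14
col 246 [(199, 17, 16, 18), (200, 22, 20, 14), (201, 14, 13, 14), (202, 52, 52, 48), (203, 101, 96, 96), (204, 98, 101, 112), (205, 136, 133, 129), (206, 136, 123, 108), (207, 116, 95, 72), (208, 106, 83, 55)]
col 248 [(199, 15, 16, 16), (200, 14, 15, 16), (201, 20, 22, 19), (202, 68, 63, 60), (203, 123, 119, 117), (204, 122, 123, 127), (205, 142, 136, 134), (206, 135, 119, 106), (207, 115, 95, 71), (208, 107, 83, 59)]
col 250 [(199, 8, 8, 8), (200, 16, 8, 14), (201, 34, 34, 34), (202, 71, 68, 71), (203, 98, 104, 112), (204, 122, 125, 128), (205, 140, 135, 130), (206, 124, 109, 94), (207, 110, 87, 62), (208, 108, 85, 55)]
row 197 [(232, 121, 110, 103), (233, 111, 107, 105), (234, 74, 80, 86), (235, 90, 91, 96), (236, 124, 116, 113), (237, 129, 124, 116), (238, 85, 79, 74), (239, 43, 39, 38), (240, 12, 8, 14), (241, 20, 18, 21), (242, 14, 13, 14), (243, 14, 18, 13), (249, 25, 28, 28), (250, 8, 10, 9), (251, 13, 11, 11), (252, 44, 43, 51), (253, 81, 88, 103), (254, 107, 112, 121), (255, 146, 140, 135), (256, 151, 141, 129), (257, 124, 106, 90), (258, 105, 79, 54), (259, 109, 84, 59)]
row 199 [(232, 110, 95, 81), (233, 120, 112, 105), (234, 112, 109, 108), (235, 84, 85, 95), (236, 110, 107, 107), (237, 129, 122, 118), (238, 117, 109, 107), (239, 71, 68, 65), (240, 21, 19, 18), (241, 16, 12, 14), (242, 30, 27, 23), (243, 22, 23, 20), (249, 22, 23, 21), (250, 8, 8, 8), (251, 16, 12, 11), (252, 68, 67, 62), (253, 132, 129, 123), (254, 119, 120, 127), (255, 120, 121, 125), (256, 148, 141, 139), (257, 150, 140, 129), (258, 125, 109, 92), (259, 105, 80, 55)]
```

Centred now: margins are about 8 mm in front and 8 mm at the left, where 7 mm is ideal. The push is about 4.8 N, so one more millimetre should reach half travel.

carry_out(
  targets=[
    [1,0.1,0,0,0],
    [1,0,0,0,0],
    [1,0,0,0,0],
    [1,0,0,0,0],
  ],
)

```text
time: 23.3
tool_pos: [0.4607, 0.1011, 0.1048]
ee_rot: [1.313, 1.57, -0.02]
wrist_force: [0.5, 0.0, 4.8]
width: 0.0297
```

```bash
python3 chk.py | head -2
```

```text
F [0.33 0.47 4.76]
t 23.9 tcp [0.4607 0.1011 0.1048] jaw yaw 13.65 F [0.79 0.68 4.47] w 0.0296 q6 -0.14
```

```bash
python3 -c "
from bench import robot
print(robot.close_job())"
```

```text
the job is handed in; nothing more can be done
None
```

I shut the box, stood the red stamp upright inside the blue frame and pressed it to about half travel. I then handed the job in at about 24 s, still holding the stamp pressed. I saw no verdict.

**Lid:** The first sweep missed because the real finger ends sit about 3 cm above the reported TCP. I found this in the pictures, corrected for it and repeated the sweep. The lid then stopped firmly under about 16 N, and a picture showed an even seam along the near side.

**Stamp position:** My first press was off-centre by roughly 4 mm across and 6 mm along the frame, so I lifted, shifted and pressed again. After that, the side image showed the foot within about 2–3 mm of centre. The jaws were at 13.7° against the box's measured 13.6–14.3°.

**Press:** The mean vertical force was 4.8 N, or about 5.4 N with the stamp's weight added back. That matches roughly 5 mm of spring travel.

**Weaker checks:**
- The picture limit was used up, so the final position was read from pixel values rather than a picture.
- Foot travel was inferred from force only. The height-based estimate of where the foot first touched was 2–3 mm lower than the force showed.
- I saw no contact with the other objects, but I did not measure their positions again at the end.

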